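Sort the loose power parts into their trays

ROBOT

A 6-joint arm with a two-finger parallel gripper is mounted at the origin on a cart in front of the work surface, level with it; the furniture and walls round the work are solid. World frame = base frame: x ahead of the robot, y to its left, z up, the work surface at z = 0. Lengths are in m, angles in rad, forces in N, time in s.
With the tool pointing down it reaches from about 0.325 to 0.75 m from the base axis. Payload 7.6 kg.
Tool frame: the origin (TCP) lies between the finger pads; the fingertips stand manip.tcp_to_tips ahead of it and the grasp point (between the pads) lies 6 mm ahead of it (manip.tcp_to_tips is the distance from the TCP to the fingertips, in m); z points along the fingers, y is the line along which they close (so a half turn about z gives the same grasp; the last joint's range is limited). The gripper opens to 85 mm and grips with 20 to 120 N. Pads are 22 mm wide; open, the fingers measure 114 mm over their backs; the gripper's body (76 mm by 85 mm) begins 54 mm behind the grasp point. The pads swing forward as they close: fully open they stand 13 mm farther back than shut.
Start: joints at [-1.315, 0.052, 1.401, -0, 1.689, -0.07], TCP at [0.168, -0.497, 0.228] pointing down, gripper open.
Joint ranges: [-2.9, 2.9], [-0.91, 2.17], [0.12, 2.37], [-1.06, 4.2], [0.26, 2.73], [-2.93, 2.93]. Speed limits (rad/s): [2.57, 2.57, 3.01, 3.14, 3.14, 3.14].

INTERFACE

Orientations are given as a unit quaternion [w, x, y, z].
In Python, from station import manip gives the robot as it stands.
- The arm moves only by the tool arm_command, never from a script. Its argument "commands" is one flat list of numbers, 7 for each row, row after row: the shift along the tool's x, y, z in mm, then the turn, a rotation vector about the tool's x, y, z in degrees, then the opening, from -1 (shut) to 1 (fully open). A call has exactly 10 rows; each row is the pose to reach, as a shift and turn from the pose commanded when the call began, along the tool's axes at that moment; what a row does not reach only later rows make up. A row lasts 1/8 s, in which the tool goes at most 62.5 mm and 10.7 degrees, less where a joint would pass 70% of its speed; a pose out of reach is approached as far as the arm can. A call with a gripper value outside its range is refused whole. The fingers move at their own pace and stop on an object; "squeeze" is the grip in N (left out, the last holds). Time passes only in rows, so rows that repeat a pose let the fingers close, or fill a call up. It gives the time, the measured TCP pose, the force, the opening and the grip force at its end, in the units of the state.
- manip.get_state(): the state, without advancing time (a new reading comes with each control period).
- manip.camera(name): name is "scene" or "top" or "wrist"; returns a dict with "color" (480x640x3 uint8, red, green, blue), "fx", "fy", "cx", "cy" (pixels), "distortion" ([k1, k2, p1, p2, k3] as OpenCV has them; the pictures are not rectified), "R" (3x3) and "t" (3): a world point X has camera coordinates R X + t. Camera axes: x right, y down, z forward; pixel columns grow to the right and rows downward; lengths in m; the calibration is good to about 2 mm. A picture is of the moment at which its call begins. There is no depth.
- manip.sign_off(): hands the job in; it is judged then, once.
Trained networks look in the newest picture that a camera, given by its name, has taken for a name from the list of things; names that differ only in an ending like _2 or _b are one class to them, and where a whole thing is asked for, a point or a joint stands for the part that bears it (a point fixed in the world has none). Each returns a list of dicts, best first, with "score" (0 to 1); they miss things now and then, are a little off and sometimes report something else, mostly with a low value. They report only what shows in the picture. A call takes as long as a camera call. They do not tell look-alikes from the thing itself.
- manip.recognise(query, camera): "position" ([x, y, z] in m, in world coordinates, good to about 4 mm: the middle of the surface that is visible of it).
The state is a dict: "t": time; "joint_positions": joint angles; "dq": joint speeds; "joint_torque": joint torques, N m; "tcp_pos": TCP position; "tool_rot": TCP orientation; "ft_force": force on the tool from outside, world axes, zero at the start; "ft_torque": the same for the moment, N m; "finger_gap": opening from 0.0 (shut) to 1.0 (fully open); "finger_force": force on a finger pad.
Only numpy, scipy, OpenCV 4.12 (cv2) and the standard library are available. Lean on these libraries where they do the work, as an engineer would, in place of code of your own. Each camera call takes 0.05 s, during which the arm holds its last target. There are 200 camera calls.

TASK

Sort the four parts lying on the right of the test jig into the three grey trays on its left, each into the tray where one of its own kind already lies: one transformer, two power modules and one green terminal block. The cream module must first be pulled up out of its snap-in holder against the sprung catches. Leave what already lies in the trays there, set every part down inside its tray, and do not shift or knock over the bottle, the bobbin, the roll of tape or the tweezers.

Things in the scene. Friction and masses are not known exactly. Their poses are not given: they have to be found in the camera images.
- tray_transformer: open grey tray, outside 168 x 120 x 40 mm, walls and floor 4 mm thick (inside 160 x 112 mm), fixed (on a mat 3 mm thick); origin: centre of its underside, x along its length, y across, z up. One transformer lies in it already, near its +x end. The three trays look alike; which stands where changes
- tray_module: open grey tray, outside 168 x 120 x 40 mm, walls and floor 4 mm thick (inside 160 x 112 mm), fixed (on a mat 3 mm thick); origin: centre of its underside, x along its length, y across, z up. One power module lies in it already, near its +x end. The three trays look alike; which stands where changes
- tray_terminal: open grey tray, outside 168 x 120 x 40 mm, walls and floor 4 mm thick (inside 160 x 112 mm), fixed (on a mat 3 mm thick); origin: centre of its underside, x along its length, y across, z up. One green terminal block lies in it already, near its +x end. The three trays look alike; which stands where changes
- cradle: black snap-in holder, 60 (x) x 88 (y) mm, fixed; seat 24 mm above the bench, ribs 4 mm high round it. At each y end a steel leaf catch, 22 mm wide, 58 mm above the bench at its top, hooks 2.5 mm over the cream module's top edge: grip the module across its 37 mm width (the holder's x) and pull straight up; the catches spring aside at about 10 N. Origin: centre of underside, z up
- module_cream: cream power module, a box 37 (x) x 53 (y) x 26 (z) mm, about 70 g, starting in the holder under its catches; origin: centre of its underside
- module_blue: blue power module, a box 35 (x) x 42 (y) x 20.5 (z) mm, about 50 g, lying on the bench with a transformer on top of it; origin: centre of its underside
- transformer: ferrite transformer with yellow tape, 34 x 33 x 24 mm (x, y, z), about 60 g, starting on top of the blue module; origin: centre of its underside
- sample_transformer: transformer already in its tray, 39 x 38 x 28 mm; origin: centre of its underside
- sample_module: blue module already in its tray, 35 (x) x 42 (y) x 20.5 mm; origin: centre of its underside
- sample_terminal: terminal block already in its tray, 9 (x) x 26 (y) x 10 mm; origin: centre of its underside
- bottle: red dispenser bottle, bystander, 72 (x) x 98 (y) mm and 152 mm tall, standing behind the parts; origin: centre of its underside
- bobbin: wire bobbin, bystander, 63 mm across and 90 mm tall, standing behind the test jig; origin: centre of its underside
- tape_roll: roll of black tape, bystander, 58 mm across, 19 mm tall, lying among the parts; origin: centre of its underside
- terminal: green terminal block, 9 (x) x 26 (y) x 10 (z) mm, about 12 g, lying on the bench; origin: centre of its underside
- tweezers: steel tweezers, bystander, 117 (x) x 20 (y) x 12 mm, lying among the parts; origin: centre of its underside
- jig_mid (a point): centre of the test jig at the height of its clear plate's top, 76 mm above the bench; the jig is fixed and solid to this height, 150 mm along x and 200 mm along y about this point, turned by -0.12 rad (its front faces slightly left of the robot); its latch sticks out 20 mm more at the front, and a knob 50 mm in front of this point reaches 99 mm
Not all that is in view belongs to the job. Leave any red or turquoise look-alike of the transformer alone.

How it is judged:
By the outcome, as a careful person would: the job done as asked, in the order asked, and still so for the second after the job is handed in, with the robot touching nothing.
It also fails if it takes over 72 s, if anything falls off the work surface, if the arm or the gripper's body presses on something with over 40 N, if the wrist force passes 120 N, or if a joint passes its speed limit or range.

## Working session

There is one attempt and no reset: what is moved stays moved. The work goes in short steps, Python scripts to look and compute and a tool call to move; the robot and the scene stay as the last step left them, time stands still between calls to the robot, and variables do not carry over. Pictures are saved under pics/ and viewed, at most 10 in all, crops included, and the job is handed in when it is done.

Besides the shell and the picture viewer there is one more tool, called after ">>>" by a JSON object that holds its "api" and its "payload". arm_command: Moves the arm, as the interface text tells. Its arguments: {"type":"object","properties":{"commands":{"type":"array"},"squeeze":{"type":"number"}},"required":["commands"]}

```bash
mkdir -p pics; cat > h.py <<'E'
from station import manip
import numpy as np, cv2
def pic(name,f):
    c=manip.camera(name); cv2.imwrite('pics/'+f,c['color'][:,:,::-1]); return c
def px2w(c,u,v,z):
    K=np.array([[c['fx'],0,c['cx']],[0,c['fy'],c['cy']],[0,0,1]])
    p=cv2.undistortPoints(np.array([[[u,v]]],float),K,np.array(c['distortion']))[0,0]
    R=np.array(c['R']);t=np.array(c['t']); d=R.T@[p[0],p[1],1]; o=-R.T@t
    return o+d*(z-o[2])/d[2]
E
python3 - <<'E'
from h import *
np.set_printoptions(precision=4,suppress=True)
pic('scene','s0.png');pic('top','t0.png')
s=manip.get_state();print(s['tcp_pos'],s['tool_rot'],s['finger_gap'],manip.tcp_to_tips,s['t'])
for n in ['transformer','module_blue','module_cream','terminal','cradle','tray_transformer','sample_transformer','sample_module','sample_terminal','tape_roll','tweezers','bottle','bobbin']:
    for cam in ['top','scene']:
        print(n,cam,[(np.round(d['position'],3),round(d['score'],2)) for d in manip.recognise(n,cam)[:4]])
E
```

```text
[ 0.168  -0.4971  0.2276] [-0.0007  0.9868  0.1622 -0.0001] 1.0006948594443754 0.025 0.1
transformer top [(array([ 0.468, -0.4  ,  0.044]), 0.61), (array([ 0.577, -0.142,  0.021]), 0.53), (array([ 0.582, -0.306,  0.025]), 0.5)]
transformer scene [(array([ 0.466, -0.408,  0.041]), 0.88), (array([ 0.578, -0.317,  0.025]), 0.86)]
module_blue top [(array([ 0.461, -0.387,  0.017]), 0.59)]
module_blue scene [(array([ 0.454, -0.418,  0.017]), 0.56)]
module_cream top [(array([ 0.435, -0.152,  0.051]), 0.53)]
module_cream scene [(array([ 0.437, -0.168,  0.052]), 0.84), (array([0.471, 0.252, 0.028]), 0.57), (array([ 0.457, -0.417,  0.016]), 0.26)]
terminal top []
terminal scene []
cradle top [(array([ 0.434, -0.147,  0.023]), 0.71)]
cradle scene [(array([ 0.411, -0.172,  0.025]), 0.7), (array([ 0.67 , -0.288,  0.071]), 0.7), (array([0.629, 0.055, 0.068]), 0.69), (array([ 0.486, -0.271,  0.012]), 0.37)]
tray_transformer top [(array([0.421, 0.269, 0.004]), 0.86)]
tray_transformer scene [(array([0.408, 0.293, 0.022]), 0.59), (array([0.627, 0.053, 0.066]), 0.43)]
sample_transformer top [(array([0.478, 0.261, 0.032]), 0.58)]
sample_transformer scene [(array([0.474, 0.254, 0.031]), 0.57)]
sample_module top [(array([ 0.432, -0.153,  0.052]), 0.47)]
sample_module scene [(array([0.683, 0.313, 0.027]), 0.39)]
sample_terminal top [(array([ 0.436, -0.154,  0.05 ]), 0.64)]
sample_terminal scene []
tape_roll top [(array([ 0.578, -0.142,  0.021]), 0.49)]
tape_roll scene [(array([ 0.578, -0.143,  0.018]), 0.66)]
tweezers top []
tweezers scene [(array([ 0.558, -0.376,  0.008]), 0.88), (array([0.422, 0.456, 0.025]), 0.65)]
bottle top [(array([ 0.675, -0.25 ,  0.108]), 0.66), (array([0.621, 0.309, 0.005]), 0.48)]
bottle scene [(array([ 0.672, -0.286,  0.071]), 0.71)]
bobbin top [(array([0.623, 0.065, 0.088]), 0.63)]
bobbin scene [(array([0.626, 0.054, 0.063]), 0.72)]
```

View pics/t0.png

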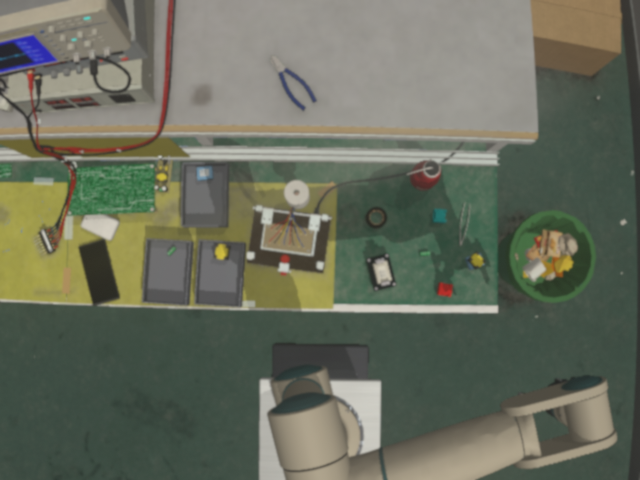

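View pics/s0.png

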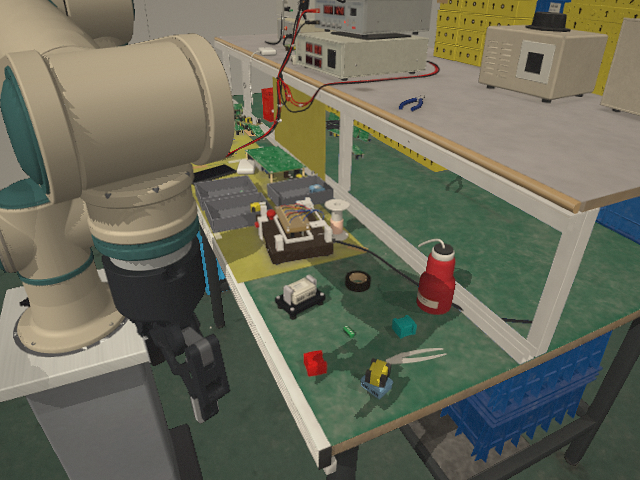

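The top view shows these:
- The yellow-taped transformer sits on the blue module at (477,261).
- The look-alikes are red at (445,290) and turquoise at (440,216). Both are the wrong colour and neither is on the blue module.
- The green terminal is at (425,253) and the cream module in its holder at (381,271).
- Trays: module (205,195), terminal (168,271), transformer (220,271).

I'll check the candidates and the trays in enlarged crops.

```bash
python3 - <<'E'
from h import *
np.set_printoptions(precision=4,suppress=True)
t=cv2.imread('pics/t0.png')
a=cv2.resize(t[195:300,360:500],(800,600),interpolation=cv2.INTER_CUBIC); b=cv2.resize(t[155:312,135:344],(800,600),interpolation=cv2.INTER_CUBIC)
cv2.imwrite('pics/c1.png',a);cv2.imwrite('pics/c2.png',b)
w=manip.camera('wrist'); R=np.array(w['R']);print('wrist cam pos',-R.T@w['t'],R, w['fx'])
c=manip.camera('top');R=np.array(c['R']);print('top',-R.T@c['t'],c['fx'])
for n,u,v,z in [('red',445,290,.02),('trafo',477,261,.044),('term',425,253,.01),('cream',381,271,.05),('turq',440,216,.02)]:print(n,px2w(c,u,v,z))
E
```

```text
wrist cam pos [ 0.2307 -0.4765  0.374 ] [[ 0.32   -0.9474 -0.0007]
 [-0.9146 -0.3091  0.2608]
 [-0.2473 -0.0828 -0.9654]] 336.480007365057
top [0.4168 0.0046 1.5695] 597.3300247538134
red [ 0.3905 -0.3208  0.02  ]
trafo [ 0.4666 -0.3998  0.044 ]
term [ 0.487  -0.2688  0.01  ]
cream [ 0.4376 -0.1489  0.05  ]
turq [ 0.5845 -0.3066  0.02  ]
```

View pics/c1.png

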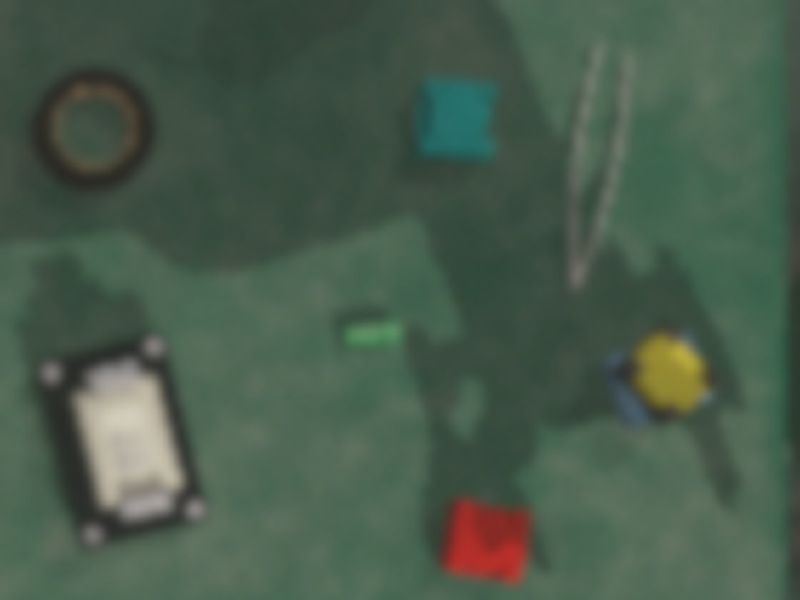

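View pics/c2.png

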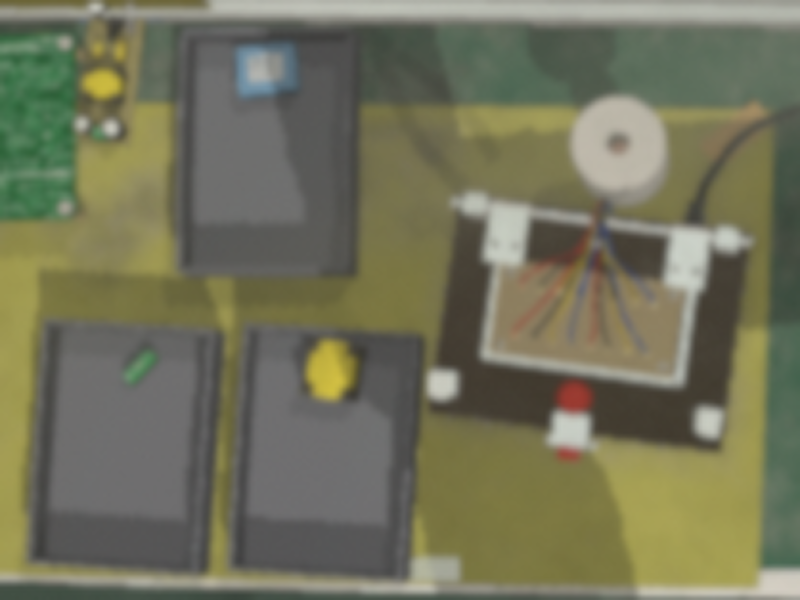

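```bash
cat >> h.py <<'E'
from scipy.spatial.transform import Rotation as Ro
def pose():
    s=manip.get_state(); q=s['tool_rot']; return np.array(s['tcp_pos']),Ro.from_quat([q[1],q[2],q[3],q[0]]),s
def go(x,y,z,yaw=None):
    p,r,s=pose(); d=r.inv().apply(np.array([x,y,z])-p)*1000
    X=r.apply([1,0,0]); y0=np.degrees(np.arctan2(X[1],X[0])); 
    out=[0,0,0]
    if yaw is not None:
        T=Ro.from_euler('z',yaw,degrees=True)*Ro.from_matrix(np.diag([1,-1,-1])); out=np.degrees((r.inv()*T).as_rotvec())
    print('t',round(s['t'],2),'yaw',round(y0,1),'shift',np.round(d,1),'rot',np.round(out,1))
E
python3 - <<'E'
from h import *
c=manip.camera('top')
for n,q in dict(mod=[(182,30),(357,35),(352,275),(178,270)],term=[(48,325),(222,330),(210,570),(30,562)],traf=[(248,328),(423,335),(410,577),(232,572)]).items():
    P=np.array([px2w(c,135+u/3.828,155+v/3.822,.043) for u,v in q]);print(n,P.mean(0).round(3),[np.linalg.norm(P[i]-P[i-1]).round(3) for i in range(4)],'yaw',np.degrees(np.arctan2(*((P[0]+P[1]-P[2]-P[3])[[1,0]]))).round(1))
go(.45,-.30,.22,0)
E
```

```text
mod [0.627 0.309 0.043] [np.float64(0.165), np.float64(0.122), np.float64(0.164), np.float64(0.119)] yaw 1.0
term [0.425 0.399 0.043] [np.float64(0.162), np.float64(0.121), np.float64(0.162), np.float64(0.125)] yaw -2.1
traf [0.424 0.261 0.043] [np.float64(0.165), np.float64(0.119), np.float64(0.162), np.float64(0.121)] yaw -2.1
t 1.55 yaw 18.7 shift [330.3 -96.8   8.4] rot [ 0.  -0.  18.7]
```

The crops confirm the yellow transformer on the blue module, and the tray sizes come out at 168 x 120 mm within 6 mm. Next I'll move over the parts and look with the wrist camera.

>>> {"api": "arm_command", "payload": {"commands": [55, -16, 1, 0, 0, 3, 1, 110, -32, 3, 0, 0, 6, 1, 165, -48, 4, 0, 0, 9, 1, 220, -64, 6, 0, 0, 12, 1, 275, -80, 7, 0, 0, 16, 1, 330, -97, 8, 0, 0, 18.7, 1, 330, -97, 8, 0, 0, 18.7, 1, 330, -97, 8, 0, 0, 18.7, 1, 330, -97, 8, 0, 0, 18.7, 1, 330, -97, 8, 0, 0, 18.7, 1]}}

```text
t: 2.8
tcp_pos: [0.4489, -0.3007, 0.2206]
tool_rot: [0.0, 1.0, -0.001, 0.0]
ft_force: [0.1, -0.1, 0.7]
finger_gap: 1.003
finger_force: 0.0
```

```bash
python3 - <<'E'
from h import *
c=pic('wrist','w1.png'); import pickle; pickle.dump({k:c[k] for k in c if k!='color'},open('w1.pkl','wb'))
p,r,s=pose();print(p,r.as_euler('xyz',degrees=True))
E
```

```text
[ 0.44905522 -0.30058704  0.22058808] [ 1.79982577e+02 -1.40379577e-02 -1.18971751e-01]
```

View pics/w1.png

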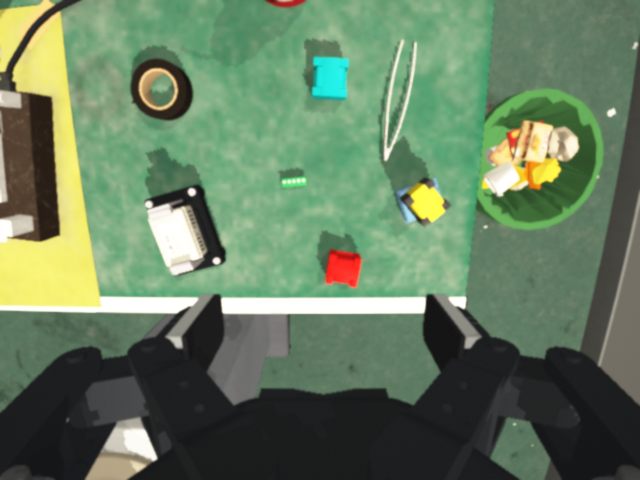

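The wrist view shows the transformer and blue module at (425,200), terminal at (293,182), cream at (183,237), tweezers' tip at (387,158), red decoy at (343,268), turquoise at (330,78). I'll enlarge the three targets.

```bash
python3 - <<'E'
import cv2,numpy as np
t=cv2.imread('pics/w1.png')
f=lambda u,v,w,h,s:cv2.resize(t[v:v+h,u:u+w],(w*s,h*s),interpolation=cv2.INTER_CUBIC)
A=f(135,180,100,100,6);  # 600x600
B=np.vstack([f(390,170,66,60,3*1),f(270,160,66,40,3)])
B=f(385,165,66,66,6); 
out=np.zeros((600,800,3),np.uint8); out[:400,:400]=f(390,165,66,66,6)[:400,:400].copy() if 0 else cv2.resize(t[165:231,390:456],(400,400),interpolation=cv2.INTER_CUBIC)
out[:400,400:]=cv2.resize(t[180:280,135:235],(400,400),interpolation=cv2.INTER_CUBIC)
out[400:,:400]=cv2.resize(t[167:197,263:323],(400,200),interpolation=cv2.INTER_CUBIC)
cv2.imwrite('pics/c3.png',out)
E
```

```text
(no output)
```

View pics/c3.png

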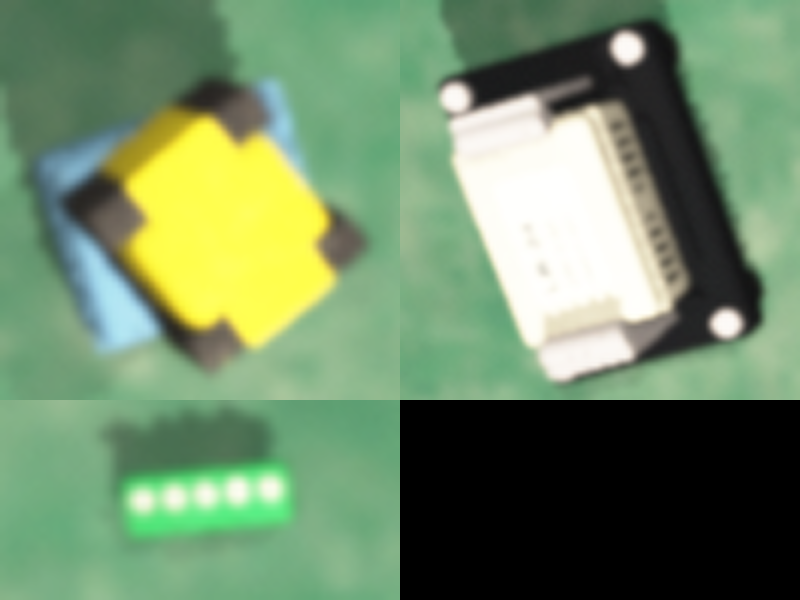

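```bash
cat > m.py <<'E'
from h import *
import pickle
np.set_printoptions(precision=4,suppress=True)
w=pickle.load(open('w1.pkl','rb')); c=manip.camera('top')
W=lambda u,v,z:px2w(w,u,v,z)
T=lambda u,v,z:W(390+u/6.06,165+v/6.06,z)
C=lambda u,v,z:W(135+(u-400)/4,180+v/4,z)
G=lambda u,v,z:W(263+u/6.667,167+(v-400)/6.667,z)
def ang(a,b): return np.degrees(np.arctan2(b[1]-a[1],b[0]-a[0])).round(1)
E
python3 - <<'E'
from m import *
z=.0445
print('trafo ctr yellow',T(228,235,z),'diag',(T(68,203,.04)+T(362,240,.04))/2)
for a,b in [((262,135),(332,220)),((335,280),(255,350)),((125,245),(205,325)),((205,115),(125,180))]:print(' edge',ang(T(*a,z),T(*b,z)), end='')
print('\nblue', ang(T(38,160,.0205),T(275,80,.0205)),ang(T(38,160,.0205),T(100,350,.0205)),np.linalg.norm(T(38,160,.0205)-T(275,80,.0205)),np.linalg.norm(T(38,160,.0205)-T(100,350,.0205)), 'ctr',(T(100,350,.0205)+T(275,80,.0205))/2)
for zz in(.028,):
  p=[C(456,97,zz),C(627,47,zz),C(727,323,zz)];print('cradle',(p[0]+p[2])/2,ang(p[1],p[2]),np.linalg.norm(p[1]-p[2]),np.linalg.norm(p[1]-p[0]))
  q=[px2w(c,360+u/5.714,195+v/5.714,zz) for u,v in[(50,373),(153,347),(195,510),(92,535)]];print('top',np.mean(q,0),ang(q[1],q[2]),ang(q[0],q[3]))
print('cream left edge',ang(C(455,160,.05),C(535,350,.05)), C(495,255,.05))
print('term',G(207,492,.01),ang(G(125,478,.01),G(288,465,.01)),ang(G(127,537,.005),G(292,522,.005)),np.linalg.norm(G(127,537,.005)-G(292,522,.005)))
print('tweez tip',W(387,158,.006),'red',W(343,268,.02))
go(*T(222,235,z)[:2],.12,0)
E
```

```text
trafo ctr yellow [ 0.4677 -0.4018  0.0445] diag [ 0.4692 -0.4011  0.04  ]
 edge -137.4 edge 133.4 edge -133.2 edge 130.3
blue -71.1 -159.1 0.04173968065678563 0.03509902680305529 ctr [ 0.4672 -0.4019  0.0205]
cradle [ 0.4354 -0.1549  0.028 ] -165.1 0.07571302278565979 0.04769316676468373
top [ 0.4348 -0.1523  0.028 ] -164.8 -164.7
cream left edge -164.0 [ 0.4298 -0.1384  0.05  ]
term [ 0.4869 -0.2705  0.01  ] -85.8 -85.1 0.02654246313167566
tweez tip [ 0.51   -0.3676  0.006 ] red [ 0.3939 -0.3223  0.02  ]
t 2.9 yaw -0.1 shift [ 18.7 100.3 100.6] rot [ 0.  -0.  -0.1]
```

>>> {"api": "arm_command", "payload": {"commands": [10, 50, 30, 0, 0, -10, 0.6, 19, 101, 60, 0, 0, -20, 0.6, 19, 101, 90, 0, 0, -30, 0.6, 19, 101, 110, 0, 0, -40, 0.6, 19, 101, 125, 0, 0, -43, 0.6, 19, 101, 145, 0, 0, -43, 0.6, 19, 101, 160, 0, 0, -43, 0.6, 19, 101, 172, 0, 0, -43, 0.6, 19, 101, 173, 0, 0, -43, 0.6, 19, 101, 173, 0, 0, -43, 0.6], "squeeze": 30}}

```text
t: 4.15
tcp_pos: [0.4689, -0.4012, 0.048]
tool_rot: [0.0, 0.931, 0.366, 0.0]
ft_force: [1.6, -0.5, -0.0]
finger_gap: 0.806
finger_force: 0.0
```

```bash
python3 - <<'E'
from h import *
c=pic('wrist','w2.png'); p,r,s=pose(); print(p,s['finger_gap'])
t=cv2.imread('pics/w2.png')
K=np.array([[c['fx'],0,c['cx']],[0,c['fy'],c['cy']],[0,0,1]])
P,_=cv2.projectPoints(np.array([[.468,-.4015,.0445]]),cv2.Rodrigues(np.array(c['R']))[0],np.array(c['t']),K,np.array(c['distortion']));print(P)
cv2.imwrite('pics/w2c.png',cv2.resize(t[150:450,120:520],(800,600)))
E
```

```text
[ 0.46900995 -0.40122642  0.04829605] 0.796829086146983
[[[321.87391828 296.91126326]]]
```

View pics/w2c.png

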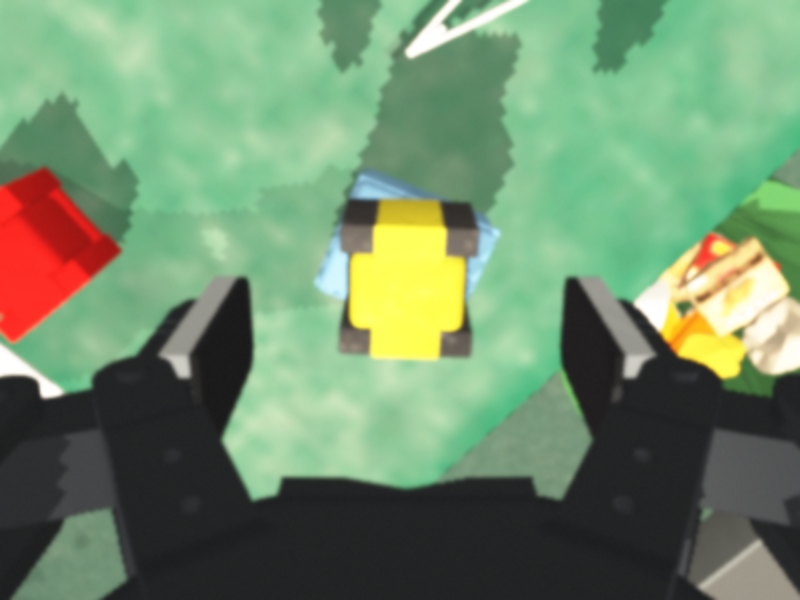

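>>> {"api": "arm_command", "payload": {"commands": [2, 0, 0, 0, 0, 0, -1, 2, 0, 0, 0, 0, 0, -1, 2, 0, 0, 0, 0, 0, -1, 2, 0, 0, 0, 0, 0, -1, 2, 0, 0, 0, 0, 0, -1, 2, 0, 0, 0, 0, 0, -1, 2, 0, -5, 0, 0, 0, -1, 2, 0, -30, 0, 0, 0, -1, 2, 0, -80, 0, 0, 0, -1, 2, 0, -130, 0, 0, 0, -1], "squeeze": 30}}

```text
t: 5.45
tcp_pos: [0.4699, -0.3994, 0.1791]
tool_rot: [-0.0, 0.931, 0.366, -0.0]
ft_force: [0.2, 0.9, 0.1]
finger_gap: -0.003
finger_force: 0.0
```

```bash
python3 - <<'E'
from h import *
go(.395,.261,.20,0); pic('top','x.png')
for n in ['module_blue','terminal']:
  for cam in ['wrist','top']: print(n,cam,[(np.round(d['position'],3),round(d['score'],2)) for d in manip.recognise(n,cam)[:3]])
E
```

```text
t 5.45 yaw 43.0 shift [ 395.3 -534.3  -20.9] rot [-0.  0. 43.]
module_blue wrist [(array([ 0.474, -0.386,  0.021]), 0.68)]
module_blue top []
terminal wrist [(array([ 0.488, -0.27 ,  0.01 ]), 0.85)]
terminal top []
```

The gripper closed on nothing, so I'll look.

```bash
python3 - <<'E'
from h import *
import pickle
c=pic('wrist','w3.png'); pickle.dump({k:c[k] for k in c if k!='color'},open('w3.pkl','wb'))
cv2.imwrite('pics/w3c.png',cv2.resize(cv2.imread('pics/w3.png')[80:380,120:520],(800,600),interpolation=cv2.INTER_CUBIC))
E
```

```text
(no output)
```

View pics/w3c.png

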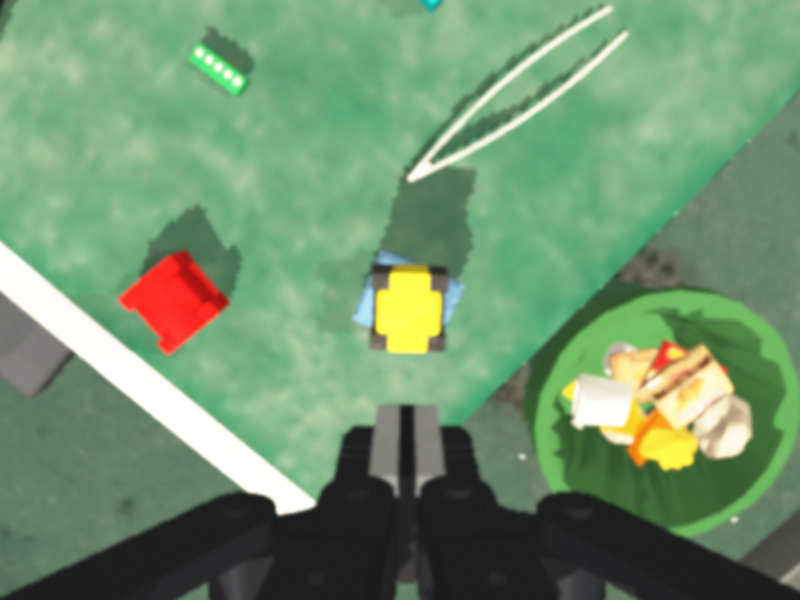

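The transformer is still undisturbed on the module at about (322,233) px, so the fingers passed above it or closed too late. I'll compare the tips' projection with the picture.

```bash
python3 - <<'E'
from h import *
import pickle
w=pickle.load(open('w3.pkl','rb')); p,r,s=pose(); print(p,s['finger_gap'])
def pr(X):
    K=np.array([[w['fx'],0,w['cx']],[0,w['fy'],w['cy']],[0,0,1]])
    return cv2.projectPoints(np.array(X,float).reshape(-1,1,3),cv2.Rodrigues(np.array(w['R']))[0],np.array(w['t']),K,np.array(w['distortion']))[0][:,0].round(0)
# shut: observed tip row ~282 (front pad edge x+11mm)
for a in (0,.006,.012,.025): print(a,'ctr',pr(p+r.apply([0,0,a])),'edge+x',pr(p+r.apply([.011,0,a])))
# w2 (same rig): observed inner tips px (245,289),(402,290), gap .80
for a in (-.015,0,.01,.02,.025): print(a,pr([p+r.apply([.011,sy*.034,a]) for sy in(1,-1)]).tolist(),pr([p+r.apply([-.011,.034,a])]).tolist())
E
```

```text
[ 0.46965057 -0.39914822  0.17609335] 0.0019454382406885338
0 ctr [[322. 297.]] edge+x [[322. 276.]]
0.006 ctr [[322. 292.]] edge+x [[322. 271.]]
0.012 ctr [[322. 288.]] edge+x [[322. 267.]]
0.025 ctr [[322. 278.]] edge+x [[322. 259.]]
-0.015 [[402.0, 288.0], [241.0, 288.0]] [[399.0, 334.0]]
0 [[395.0, 275.0], [249.0, 275.0]] [[392.0, 318.0]]
0.01 [[391.0, 268.0], [253.0, 268.0]] [[388.0, 309.0]]
0.02 [[387.0, 262.0], [257.0, 262.0]] [[385.0, 301.0]]
0.025 [[385.0, 259.0], [258.0, 259.0]] [[383.0, 297.0]]
```

>>> {"api": "arm_command", "payload": {"commands": [0, 0, 0, 0, 0, 0, 0.3, 0, 0, 0, 0, 0, 0, 0.3, 0, 0, 30, 0, 0, 0, 0.3, 0, 0, 60, 0, 0, 0, 0.3, 0, 0, 75, 0, 0, 0, 0.3, 0, 0, 90, 0, 0, 0, 0.3, 0, 0, 105, 0, 0, 0, 0.3, 0, 0, 120, 0, 0, 0, 0.3, 0, 0, 131, 0, 0, 0, 0.3, 0, 0, 131, 0, 0, 0, 0.3]}}

```text
t: 7.0
tcp_pos: [0.4696, -0.3992, 0.0453]
tool_rot: [-0.001, 0.931, 0.366, -0.0]
ft_force: [0.4, -0.1, 0.4]
finger_gap: 0.65
finger_force: 0.0
```

>>> {"api": "arm_command", "payload": {"commands": [0, 0, 0, 0, 0, 0, -1, 0, 0, 0, 0, 0, 0, -1, 0, 0, 0, 0, 0, 0, -1, 0, 0, 0, 0, 0, 0, -1, 0, 0, 0, 0, 0, 0, -1, 0, 0, 0, 0, 0, 0, -1, 0, 0, 0, 0, 0, 0, -1, 0, 0, 0, 0, 0, 0, -1, 0, 0, 0, 0, 0, 0, -1, 0, 0, 0, 0, 0, 0, -1]}}

```text
t: 8.25
tcp_pos: [0.4701, -0.3995, 0.0464]
tool_rot: [0.0, 0.931, 0.366, -0.0]
ft_force: [-0.7, -0.0, 0.2]
finger_gap: 0.0
finger_force: 0.0
```

The fingers shut at TCP z 0.046 above a 0.0445 top, so the real tips are at least 23 mm short of nominal. The image agrees: the pad tips project at about TCP −4 to −13 mm. I'll open, go 16 mm lower and close again.

>>> {"api": "arm_command", "payload": {"commands": [0, 0, 0, 0, 0, 0, 0.4, 0, 0, 0, 0, 0, 0, 0.4, 0, 0, 0, 0, 0, 0, 0.4, 0, 0, 0, 0, 0, 0, 0.4, 0, 0, 0, 0, 0, 0, 0.4, 0, 0, 0, 0, 0, 0, 0.4, 0, 0, 4, 0, 0, 0, 0.4, 0, 0, 9, 0, 0, 0, 0.4, 0, 0, 13, 0, 0, 0, 0.4, 0, 0, 16, 0, 0, 0, 0.4]}}

```text
t: 9.5
tcp_pos: [0.4699, -0.3994, 0.0299]
tool_rot: [-0.0, 0.931, 0.366, -0.0]
ft_force: [0.2, 0.1, 0.5]
finger_gap: 0.698
finger_force: 0.0
```

>>> {"api": "arm_command", "payload": {"commands": [0, 0, 0, 0, 0, 0, -1, 0, 0, 0, 0, 0, 0, -1, 0, 0, 0, 0, 0, 0, -1, 0, 0, 0, 0, 0, 0, -1, 0, 0, 0, 0, 0, 0, -1, 0, 0, 0, 0, 0, 0, -1, 0, 0, 0, 0, 0, 0, -1, 0, 0, 0, 0, 0, 0, -1, 0, 0, 0, 0, 0, 0, -1, 0, 0, 0, 0, 0, 0, -1]}}

```text
t: 10.75
tcp_pos: [0.4702, -0.3996, 0.0306]
tool_rot: [0.0, 0.931, 0.366, 0.0]
ft_force: [0.2, -0.4, 2.9]
finger_gap: 0.372
finger_force: 30.1
```

The transformer is held at gap 0.37 (about 32 mm) with 30 N. I'll lift it and carry it across.

>>> {"api": "arm_command", "payload": {"commands": [0, 0, -30, 0, 0, 0, -1, 0, 0, -90, 0, 0, 0, -1, 0, 0, -140, 0, 0, 0, -1, 34, -46, -170, 0, 0, 5, -1, 68, -92, -170, 0, 0, 10, -1, 102, -138, -170, 0, 0, 15, -1, 136, -184, -170, 0, 0, 20, -1, 170, -230, -170, 0, 0, 25, -1, 204, -276, -170, 0, 0, 30, -1, 238, -322, -170, 0, 0, 35, -1], "squeeze": 40}}

```text
t: 12.0
tcp_pos: [0.4239, -0.0, 0.2]
tool_rot: [-0.0, 0.998, 0.068, -0.0]
ft_force: [1.2, 0.1, 0.3]
finger_gap: 0.373
finger_force: 40.0
```

```bash
python3 - <<'E'
from h import *
import pickle
go(.395,.261,.10,0);p,r,s=pose();print(p,s['finger_gap'],s['finger_force'])
c=pic('top','t2.png')
E
```

```text
t 12.0 yaw 7.8 shift [   6.7 -262.5  100. ] rot [-0.   0.   7.8]
[ 4.23944427e-01 -3.16469652e-06  1.99979715e-01] 0.3733272297710509 39.98266160488129
```

>>> {"api": "arm_command", "payload": {"commands": [2, -60, 0, 0, 0, 4, -1, 4, -120, 0, 0, 0, 8, -1, 5, -180, 0, 0, 0, 8, -1, 7, -240, 10, 0, 0, 8, -1, 7, -263, 50, 0, 0, 8, -1, 7, -263, 95, 0, 0, 8, -1, 7, -263, 130, 0, 0, 8, -1, 7, -263, 155, 0, 0, 8, -1, 7, -263, 170, 0, 0, 8, -1, 7, -263, 178, 0, 0, 8, -1]}}

```text
t: 13.3
tcp_pos: [0.3951, 0.2596, 0.0218]
tool_rot: [0.0, 1.0, -0.0, -0.0]
ft_force: [-0.6, 0.0, 0.4]
finger_gap: 0.378
finger_force: 40.1
```

>>> {"api": "arm_command", "payload": {"commands": [0, 0, 2, 0, 0, 0, -1, 0, 0, 4, 0, 0, 0, -1, 0, 0, 4, 0, 0, 0, 0.1, 0, 0, 4, 0, 0, 0, 0.1, 0, 0, 4, 0, 0, 0, 0.1, 0, 0, 4, 0, 0, 0, 0.1, 0, 0, -5, 0, 0, 0, 0.1, 0, 0, -40, 0, 0, 0, 0.1, 0, 0, -100, 0, 0, 0, 0.3, 0, 0, -160, 0, 0, 0, 0.3]}}

```text
t: 14.55
tcp_pos: [0.3949, 0.2596, 0.1847]
tool_rot: [-0.0, 1.0, -0.0, 0.0]
ft_force: [1.0, 1.1, 0.1]
finger_gap: 0.65
finger_force: 0.0
```

```bash
python3 - <<'E'
from h import *
go(.467,-.402,.17,20);p,r,s=pose();print(p,s['finger_gap'],s['finger_force'])
pic('wrist','w4.png');print([(np.round(d['position'],3),round(d['score'],2)) for d in manip.recognise('transformer','wrist')])
c=pic('top','t3.png');print([(np.round(d['position'],3),round(d['score'],2)) for n in ('transformer','module_blue') for d in manip.recognise(n,'top')])
E
```

```text
t 14.55 yaw -0.0 shift [ 72.5 661.5  14.7] rot [  0.  -0. -20.]
[0.39489811 0.25955497 0.18470914] 0.6498786016682534 0.0
[(array([0.396, 0.258, 0.03 ]), 0.58)]
[(array([ 0.391, -0.321,  0.024]), 0.67), (array([ 0.583, -0.307,  0.024]), 0.51), (array([ 0.467, -0.401,  0.024]), 0.64)]
```

The transformer sits in its tray at (0.396, 0.258). Next is the blue module.

>>> {"api": "arm_command", "payload": {"commands": [7, 60, -15, 0, 0, -2, 0.4, 14, 120, -15, 0, 0, -4, 0.4, 20, 180, -15, 0, 0, -6, 0.4, 27, 240, -15, 0, 0, -8, 0.4, 33, 300, -15, 0, 0, -10, 0.4, 40, 360, -15, 0, 0, -12, 0.4, 46, 420, -15, 0, 0, -14, 0.4, 53, 480, -15, 0, 0, -16, 0.4, 60, 540, -10, 0, 0, -18, 0.4, 65, 600, 10, 0, 0, -19, 0.4]}}

```text
t: 16.05
tcp_pos: [0.4596, -0.3414, 0.1715]
tool_rot: [-0.0, 0.986, 0.165, -0.0]
ft_force: [0.9, 0.5, 0.5]
finger_gap: 0.701
finger_force: 0.0
```

```bash
python3 - <<'E'
from h import *
c=pic('wrist','w5.png'); p,r,s=pose(); print(p,[(np.round(d['position'],3),round(d['score'],2)) for d in manip.recognise('module_blue','wrist')])
hsv=cv2.cvtColor(c['color'],cv2.COLOR_RGB2HSV); m=cv2.inRange(hsv,(95,60,60),(125,255,255))
for k in cv2.findContours(m,cv2.RETR_EXTERNAL,cv2.CHAIN_APPROX_NONE)[0]:
    if cv2.contourArea(k)>150:
        b=cv2.boxPoints(cv2.minAreaRect(k)); W=np.array([px2w(c,*q,.0205)[:2] for q in b]); e=np.diff(np.vstack([W,W[:1]]),axis=0)
        print(b.round(0).tolist(),W.mean(0).round(4),np.linalg.norm(e,axis=1).round(4),np.degrees(np.arctan2(e[:,1],e[:,0])).round(1))
go(.468,-.4015,.003,19)
E
```

```text
[ 0.45733495 -0.34618091  0.16543378] [(array([ 0.469, -0.402,  0.022]), 0.63)]
[[365.0, 221.0], [411.0, 221.0], [411.0, 259.0], [365.0, 259.0]] [ 0.4685 -0.401 ] [0.0415 0.036  0.0428 0.0358] [ -70.9 -157.1  109.    20.9]
t 16.15 yaw 18.7 shift [ -7.6  60.5 162.5] rot [-0.5  0.4 -0.3]
```

>>> {"api": "arm_command", "payload": {"commands": [-6, 30, 20, 0, 0, 0, 0.4, -12, 60, 40, 0, 0, -1, 0.4, -12, 60, 70, 0, 0, -1, 0.4, -12, 60, 90, 0, 0, -1, 0.4, -12, 60, 105, 0, 0, -1, 0.4, -12, 60, 115, 0, 0, -1, 0.4, -12, 60, 120, 0, 0, -1, 0.4, -12, 60, 120, 0, 0, -1, 0.4, -12, 60, 120, 0, 0, -1, 0.4, -12, 60, 120, 0, 0, -1, 0.4]}}

```text
t: 17.4
tcp_pos: [0.4682, -0.4003, 0.0534]
tool_rot: [0.0, 0.985, 0.173, 0.0]
ft_force: [-0.2, 0.4, 0.6]
finger_gap: 0.696
finger_force: 0.0
```

```bash
python3 - <<'E'
from h import *
p,r,s=pose(); print(p,s['ft_force'])
go(.4685,-.4012,.003,20)
E
```

```text
[ 0.46818886 -0.40027159  0.05336036] [-0.18450334  0.3966363   0.64926922]
t 17.4 yaw 20.0 shift [-0.   0.9 50.4] rot [ 0.1 -0.  -0. ]
```

>>> {"api": "arm_command", "payload": {"commands": [0, 1, 12, 0, 0, 0, 0.4, 0, 1, 24, 0, 0, 0, 0.4, 0, 1, 32, 0, 0, 0, 0.4, 0, 1, 38, 0, 0, 0, 0.4, 0, 1, 42, 0, 0, 0, 0.4, 0, 1, 45, 0, 0, 0, 0.4, 0, 1, 47, 0, 0, 0, 0.4, 0, 1, 49, 0, 0, 0, 0.4, 0, 1, 50, 0, 0, 0, 0.4, 0, 1, 50, 0, 0, 0, 0.4]}}

```text
t: 18.65
tcp_pos: [0.4683, -0.401, 0.0027]
tool_rot: [0.0, 0.985, 0.173, -0.0]
ft_force: [-1.2, -0.1, 0.1]
finger_gap: 0.702
finger_force: 0.0
```

>>> {"api": "arm_command", "payload": {"commands": [0, 0, 0, 0, 0, 0, 0, 0, 0, 0, 0, 0, 0, -0.3, 0, 0, 0, 0, 0, 0, -0.3, 0, 0, 0, 0, 0, 0, -1, 0, 0, 0, 0, 0, 0, -1, 0, 0, 0, 0, 0, 0, -1, 0, 0, 0, 0, 0, 0, -1, 0, 0, 0, 0, 0, 0, -1, 0, 0, 0, 0, 0, 0, -1, 0, 0, 0, 0, 0, 0, -1], "squeeze": 35}}

```text
t: 19.9
tcp_pos: [0.4685, -0.4012, 0.0031]
tool_rot: [0.0, 0.985, 0.173, 0.0]
ft_force: [0.8, -0.1, 5.3]
finger_gap: 0.471
finger_force: 37.3
```

Blue is held at gap 0.47 (about 40 mm). I'll lift and carry it, then triangulate the shelf edge before reaching to the rear tray.

>>> {"api": "arm_command", "payload": {"commands": [0, 0, -20, 0, 0, 0, -1, 0, 0, -75, 0, 0, 0, -1, 0, 0, -130, 0, 0, 0, -1, 28, -51, -170, 0, 0, 3, -1, 55, -102, -190, 0, 0, 6, -1, 83, -153, -190, 0, 0, 9, -1, 110, -204, -190, 0, 0, 12, -1, 138, -255, -190, 0, 0, 15, -1, 166, -306, -190, 0, 0, 18, -1, 193, -355, -190, 0, 0, 20, -1]}}

```text
t: 21.15
tcp_pos: [0.5281, 0.0005, 0.1934]
tool_rot: [0.0, 1.0, -0.001, 0.0]
ft_force: [1.2, -1.0, -0.7]
finger_gap: 0.467
finger_force: 36.6
```

```bash
python3 - <<'E'
from h import *
p,r,s=pose(); print(p,s['finger_gap'],s['finger_force'])
a=manip.camera('scene');b=manip.camera('top')
for h in (.2,.3,.35,.4,.45,.5,.6): print(h,px2w(a,580,205,h)[:2].round(3),px2w(b,537,136,h)[:2].round(3))
go(.638,.309,.2,0)
E
```

```text
[5.28101272e-01 5.27065161e-04 1.93379527e-01] 0.46712878794309737 36.613497734069824
0.2 [ 0.98  -0.326] [ 0.764 -0.511]
0.3 [ 0.769 -0.452] [ 0.739 -0.474]
0.35 [ 0.664 -0.516] [ 0.726 -0.455]
0.4 [ 0.559 -0.579] [ 0.713 -0.436]
0.45 [ 0.454 -0.643] [ 0.701 -0.417]
0.5 [ 0.349 -0.706] [ 0.688 -0.398]
0.6 [ 0.139 -0.833] [ 0.663 -0.361]
t 21.25 yaw 0.3 shift [ 111.1 -305.2   -6.4] rot [-0.1  0.   0.3]
```

>>> {"api": "arm_command", "payload": {"commands": [17, -51, -5, 0, 0, 0, -1, 34, -102, -5, 0, 0, 0, -1, 51, -153, -5, 0, 0, 0, -1, 68, -204, -5, 0, 0, 0, -1, 85, -255, 20, 0, 0, 0, -1, 102, -306, 50, 0, 0, 0, -1, 102, -308, 80, 0, 0, 0, -1, 102, -308, 100, 0, 0, 0, -1, 102, -308, 100, 0, 0, 0, -1, 102, -308, 100, 0, 0, 0, -1]}}

```text
t: 22.5
tcp_pos: [0.6316, 0.3059, 0.0951]
tool_rot: [-0.0, 1.0, -0.001, 0.001]
ft_force: [-0.6, -0.2, -0.1]
finger_gap: 0.47
finger_force: 36.6
```

```bash
python3 - <<'E'
from h import *
p,r,s=pose(); print(p,s['finger_gap'],s['finger_force'],s['ft_force'])
c=pic('wrist','w6.png'); print([(n,np.round(d['position'],3),round(d['score'],2)) for n in ('module_blue','tray_module') for d in manip.recognise(n,'wrist')])
b=manip.camera('top'); print(px2w(b,135+266/3.828,155+70/3.822,.0275))
hsv=cv2.cvtColor(c['color'],cv2.COLOR_RGB2HSV); m=cv2.inRange(hsv,(95,60,60),(125,255,255))
for k in cv2.findContours(m,cv2.RETR_EXTERNAL,cv2.CHAIN_APPROX_NONE)[0]:
    if cv2.contourArea(k)>150:
        W=np.array([px2w(c,*q,.0275)[:2] for q in cv2.boxPoints(cv2.minAreaRect(k))]);print(W.mean(0),W.min(0),W.max(0))
go(.630,.309,.012,0)
E
```

```text
[0.63156231 0.30591489 0.09506815] 0.47022350542765756 36.60313367843628 [-0.57606932 -0.19296798 -0.11391179]
[('module_blue', array([0.634, 0.309, 0.113]), 0.68), ('module_blue', array([0.63 , 0.086, 0.005]), 0.47), ('tray_module', array([0.655, 0.309, 0.006]), 0.66)]
[0.68633961 0.31496345 0.0275    ]
[0.5906582  0.30569279] [0.55805472 0.26985595] [0.62327473 0.34161817]
[0.68877243 0.31465452] [0.66891997 0.29136727] [0.70840011 0.33717376]
t 22.7 yaw -0.1 shift [-1.4 -2.5 82.4] rot [-0.  -0.1 -0.1]
```

>>> {"api": "arm_command", "payload": {"commands": [-1, -2, 20, 0, 0, 0, -1, -1, -2, 40, 0, 0, 0, -1, -1, -2, 60, 0, 0, 0, -1, -1, -2, 74, 0, 0, 0, -1, -1, -2, 80, 0, 0, 0, -1, -1, -2, 83, 0, 0, 0, -1, -1, -2, 83, 0, 0, 0, 0.3, -1, -2, 83, 0, 0, 0, 0.3, -1, -2, 83, 0, 0, 0, 0.3, -1, -2, 83, 0, 0, 0, 0.3]}}

```text
t: 23.95
tcp_pos: [0.6297, 0.3086, 0.0099]
tool_rot: [-0.0, 1.0, -0.0, 0.0]
ft_force: [0.4, -0.6, -0.4]
finger_gap: 0.649
finger_force: 0.0
```

>>> {"api": "arm_command", "payload": {"commands": [0, 0, 0, 0, 0, 0, 0.3, 0, 0, -10, 0, 0, 0, 0.3, 0, 0, -50, 0, 0, 0, 0.3, 0, 0, -110, 0, 0, 0, 0.3, -20, 10, -160, 0, 0, 0, 0.3, -40, 65, -190, 0, 0, 0, 0.3, -58, 125, -190, 0, 0, 0, 0.3, -76, 185, -190, 0, 0, 0, 0.3, -93, 245, -190, 0, 0, 0, 0.3, -110, 305, -190, 0, 0, 0, 0.3]}}

```text
t: 25.2
tcp_pos: [0.5195, 0.0046, 0.2008]
tool_rot: [0.0, 1.0, -0.0, 0.001]
ft_force: [0.8, -0.1, 0.4]
finger_gap: 0.653
finger_force: 0.0
```

```bash
python3 - <<'E'
from h import *
p,r,s=pose(); print(p,s['finger_gap'],s['ft_force'])
c=pic('top','t4.png'); print([(n,np.round(d['position'],3),round(d['score'],2)) for n in ('module_blue',) for d in manip.recognise(n,'top')])
go(.4868,-.270,.1,0)
E
```

```text
[0.51952482 0.00462986 0.2008024 ] 0.6532784771326233 [ 0.7572254  -0.14615957  0.38055012]
[('module_blue', array([0.626, 0.307, 0.023]), 0.6)]
t 25.3 yaw -0.4 shift [-30.7 271.7 101.4] rot [ 0.1 -0.1 -0.4]
```

Blue is in its tray at (0.626, 0.307). Next is the cream module.

>>> {"api": "arm_command", "payload": {"commands": [-25, 50, 0, 0, 0, -5, 0.4, -55, 105, 0, 0, 0, -10, 0.4, -85, 157, 20, 0, 0, -15, 0.4, -85, 157, 40, 0, 0, -15, 0.4, -85, 157, 60, 0, 0, -15, 0.4, -85, 157, 80, 0, 0, -15, 0.4, -85, 157, 80, 0, 0, -15, 0.4, -85, 157, 80, 0, 0, -15, 0.4, -85, 157, 80, 0, 0, -15, 0.4, -85, 157, 80, 0, 0, -15, 0.4]}}

```text
t: 26.55
tcp_pos: [0.4355, -0.1506, 0.1204]
tool_rot: [0.0, 0.991, 0.13, 0.001]
ft_force: [0.0, -0.0, -0.1]
finger_gap: 0.701
finger_force: 0.0
```

```bash
python3 - <<'E'
from h import *
p,r,s=pose(); print(p)
c=pic('wrist','w7.png'); print([(n,np.round(d['position'],4),round(d['score'],2)) for n in ('module_cream','cradle') for d in manip.recognise(n,'wrist')])
cv2.imwrite('pics/w7c.png',cv2.resize(cv2.imread('pics/w7.png')[180:405,170:470],(800,600),interpolation=cv2.INTER_CUBIC))
go(.4352,-.1535,.027,15)
E
```

```text
[ 0.43553689 -0.15062563  0.1203998 ]
[('module_cream', array([ 0.4368, -0.1542,  0.0497]), 0.94), ('cradle', array([ 0.4549, -0.1503,  0.0219]), 0.93), ('cradle', array([ 0.4872, -0.266 ,  0.0096]), 0.56)]
t 26.7 yaw 15.0 shift [-0.9  2.8 92.9] rot [ 0. -0. -0.]
```

View pics/w7c.png

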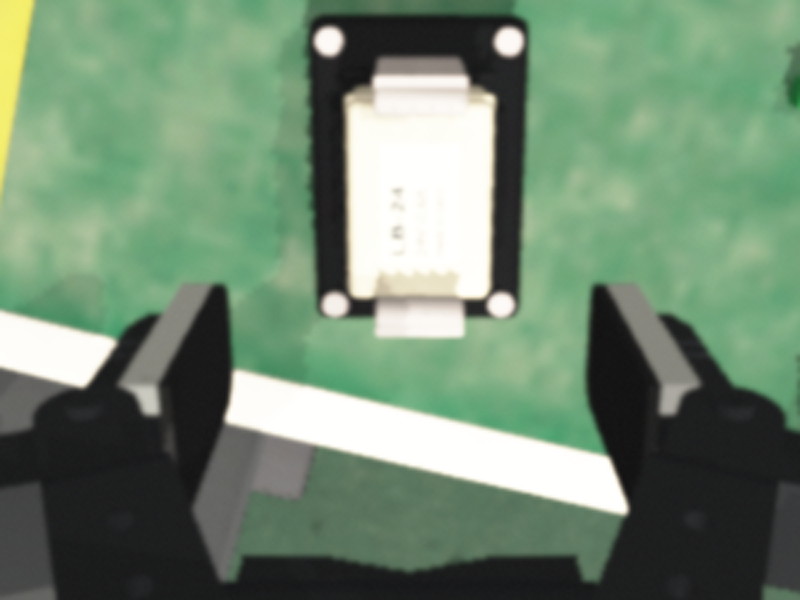

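The cream module is straight under the gripper, centred at crop (420,197), with a catch at each end at (420,85) and (420,310). I'll descend.

>>> {"api": "arm_command", "payload": {"commands": [0, 3, 20, 0, 0, 0, 0.4, 0, 3, 40, 0, 0, 0, 0.4, 0, 3, 55, 0, 0, 0, 0.4, 0, 3, 67, 0, 0, 0, 0.4, 0, 3, 77, 0, 0, 0, 0.4, 0, 3, 84, 0, 0, 0, 0.4, 0, 3, 89, 0, 0, 0, 0.4, 0, 3, 92, 0, 0, 0, 0.4, 0, 3, 93, 0, 0, 0, 0.4, 0, 3, 93, 0, 0, 0, 0.4]}}

```text
t: 27.95
tcp_pos: [0.4361, -0.1535, 0.0269]
tool_rot: [0.0, 0.991, 0.13, 0.0]
ft_force: [-0.1, -0.8, 0.7]
finger_gap: 0.698
finger_force: 0.0
```

>>> {"api": "arm_command", "payload": {"commands": [0, 0, 0, 0, 0, 0, 0, 0, 0, 0, 0, 0, 0, -0.3, 0, 0, 0, 0, 0, 0, -1, 0, 0, 0, 0, 0, 0, -1, 0, 0, 0, 0, 0, 0, -1, 0, 0, 0, 0, 0, 0, -1, 0, 0, 0, 0, 0, 0, -1, 0, 0, 0, 0, 0, 0, -1, 0, 0, 0, 0, 0, 0, -1, 0, 0, 0, 0, 0, 0, -1], "squeeze": 70}}

```text
t: 29.2
tcp_pos: [0.4363, -0.1536, 0.0272]
tool_rot: [0.0, 0.991, 0.13, 0.0]
ft_force: [-0.4, -1.3, 5.8]
finger_gap: 0.404
finger_force: 70.5
```

>>> {"api": "arm_command", "payload": {"commands": [0, 0, -2, 0, 0, 0, -1, 0, 0, -4, 0, 0, 0, -1, 0, 0, -7, 0, 0, 0, -1, 0, 0, -11, 0, 0, 0, -1, 0, 0, -16, 0, 0, 0, -1, 0, 0, -22, 0, 0, 0, -1, 0, 0, -30, 0, 0, 0, -1, 0, 0, -45, 0, 0, 0, -1, 0, 0, -65, 0, 0, 0, -1, 0, 0, -90, 0, 0, 0, -1]}}

```text
t: 30.45
tcp_pos: [0.4362, -0.1537, 0.1188]
tool_rot: [0.0, 0.991, 0.13, 0.0]
ft_force: [0.5, 0.0, -0.7]
finger_gap: 0.403
finger_force: 72.2
```

```bash
python3 - <<'E'
from h import *
p,r,s=pose(); print(p,s['finger_gap'],s['finger_force'],s['ft_force'])
pic('wrist','w8.png'); print([(n,np.round(d['position'],4),round(d['score'],2)) for n in ('module_cream','cradle') for d in manip.recognise(n,'wrist')])
pic('scene','s8.png'); print([(n,np.round(d['position'],4),round(d['score'],2)) for n in ('module_cream','cradle') for d in manip.recognise(n,'scene')])
go(.55,.15,.2,0)
E
```

```text
[ 0.43616013 -0.15368938  0.11880441] 0.403311151907721 72.22313404083252 [ 0.49969457  0.0469545  -0.70848131]
[('module_cream', array([ 0.4402, -0.1535,  0.1401]), 0.59), ('cradle', array([ 0.4582, -0.1475,  0.0254]), 0.59)]
[('module_cream', array([ 0.4257, -0.1672,  0.1413]), 0.87), ('cradle', array([ 0.4299, -0.1636,  0.0239]), 0.65)]
t 30.75 yaw 15.0 shift [ 188.8 -263.6  -84.1] rot [-0.   0.1 15. ]
```

The cream module is out: its top is at z 0.140 and it hasn't slipped. I'll carry it to the module tray.

>>> {"api": "arm_command", "payload": {"commands": [8, -12, -50, 0, 0, 2, -1, 38, -60, -80, 0, 0, 4, -1, 69, -111, -80, 0, 0, 6, -1, 100, -161, -80, 0, 0, 8, -1, 131, -211, -80, 0, 0, 10, -1, 162, -261, -80, 0, 0, 12, -1, 193, -311, -80, 0, 0, 14, -1, 224, -361, -75, 0, 0, 15, -1, 256, -411, -60, 0, 0, 15, -1, 256, -411, -30, 0, 0, 15, -1]}}

```text
t: 32.0
tcp_pos: [0.577, 0.3135, 0.1441]
tool_rot: [0.0, 1.0, 0.002, -0.001]
ft_force: [-0.2, -0.8, -1.3]
finger_gap: 0.406
finger_force: 72.3
```

```bash
python3 - <<'E'
from h import *
c=pic('wrist','w9.png'); p,r,s=pose(); print(p,s['finger_gap'],s['finger_force'])
hsv=cv2.cvtColor(c['color'],cv2.COLOR_RGB2HSV); m=cv2.inRange(hsv,(95,60,60),(125,255,255))
for k in cv2.findContours(m,cv2.RETR_EXTERNAL,cv2.CHAIN_APPROX_NONE)[0]:
    if cv2.contourArea(k)>150:
        W=np.array([px2w(c,*q,.0275)[:2] for q in cv2.boxPoints(cv2.minAreaRect(k))]);print(W.mean(0),W.min(0),W.max(0))
for n in ('module_cream','tray_module'):
  for d in manip.recognise(n,'wrist'):print(n,np.round(d['position'],4),round(d['score'],2))
go(.577,.309,.012,0)
b=manip.camera('top');col=b['color'];hsv=cv2.cvtColor(col,cv2.COLOR_RGB2HSV); 
E
```

```text
[0.57498354 0.31078727 0.13827671] 0.40463916251754733 72.26425409317017
[0.6282021  0.30835778] [0.61114367 0.28721197] [0.64526266 0.32921225]
[0.68774973 0.31451383] [0.66740136 0.29083995] [0.70794369 0.33758222]
module_cream [0.5842 0.3125 0.1666] 0.95
tray_module [0.6474 0.3055 0.0061] 0.9
t 32.15 yaw -0.0 shift [  1.9  -0.2 131.2] rot [ 0.2  0.3 -0. ]
```

>>> {"api": "arm_command", "payload": {"commands": [1, 0, 30, 0, 0, 0, -1, 1, 0, 60, 0, 0, 0, -1, 1, 0, 85, 0, 0, 0, -1, 1, 0, 105, 0, 0, 0, -1, 1, 0, 118, 0, 0, 0, -1, 1, 0, 126, 0, 0, 0, -1, 1, 0, 131, 0, 0, 0, -1, 1, 0, 134, 0, 0, 0, -1, 1, 0, 136, 0, 0, 0, -1, 1, 0, 136, 0, 0, 0, -1]}}

```text
t: 33.45
tcp_pos: [0.5782, 0.3098, 0.0108]
tool_rot: [-0.0, 1.0, -0.0, 0.0]
ft_force: [-0.5, 0.6, -0.2]
finger_gap: 0.405
finger_force: 72.3
```

```bash
python3 - <<'E'
from h import *
p,r,s=pose(); print(p,s['finger_gap'],s['finger_force'],s['ft_force'])
E
```

```text
[0.57822249 0.30975086 0.01080156] 0.40503566071292846 72.25078582763672 [-0.50343563  0.58746888 -0.22865447]
```

>>> {"api": "arm_command", "payload": {"commands": [0, 0, 0, 0, 0, 0, 0.1, 0, 0, 0, 0, 0, 0, 0.1, 0, 0, 0, 0, 0, 0, 0.1, 0, 0, 0, 0, 0, 0, 0.1, 0, 0, -8, 0, 0, 0, 0.1, 0, 0, -40, 0, 0, 0, 0.1, 0, 0, -95, 0, 0, 0, 0.1, -5, 15, -150, 0, 0, 0, 0.1, -12, 70, -190, 0, 0, 0, 0.1, -20, 130, -190, 0, 0, 0, 0.1], "squeeze": 30}}

```text
t: 34.7
tcp_pos: [0.5594, 0.1822, 0.2054]
tool_rot: [-0.001, 1.0, 0.001, 0.004]
ft_force: [1.7, -0.4, -0.1]
finger_gap: 0.553
finger_force: 0.0
```

```bash
python3 - <<'E'
from h import *
p,r,s=pose(); print(p,s['finger_gap'])
for cam in('wrist','top'):
  pic(cam,f'a_{cam}.png')
  for n in ('module_cream','module_blue'):
    for d in manip.recognise(n,cam):print(cam,n,np.round(d['position'],4),round(d['score'],2))
go(.487,-.2705,.1,4.5)
E
```

```text
[0.55942777 0.1822083  0.2054423 ] 0.55281318817362
wrist module_cream [0.5767 0.3032 0.0296] 0.87
wrist module_cream [0.6282 0.0748 0.0895] 0.55
wrist module_blue [0.6279 0.3074 0.0289] 0.67
top module_cream [ 0.4316 -0.1514  0.0248] 0.68
t 35.0 yaw 0.0 shift [-71.5 453.8 100.6] rot [-0.  -0.  -4.5]
```

>>> {"api": "arm_command", "payload": {"commands": [-8, 55, 0, 0, 0, -10, 0, -17, 112, 0, 0, 0, -20, 0, -26, 170, 0, 0, 0, -30, 0, -36, 228, 0, 0, 0, -40, 0, -45, 286, 0, 0, 0, -50, 0, -54, 344, 0, 0, 0, -60, -0.3, -64, 400, 10, 0, 0, -70, -0.3, -71, 450, 30, 0, 0, -80, -0.3, -71, 450, 60, 0, 0, -90, -0.3, -71, 450, 90, 0, 0, -94.5, -0.3]}}

```text
t: 36.25
tcp_pos: [0.4877, -0.2673, 0.1091]
tool_rot: [-0.0, 0.677, 0.736, 0.0]
ft_force: [-0.5, 0.3, -1.1]
finger_gap: 0.349
finger_force: 0.0
```

>>> {"api": "arm_command", "payload": {"commands": [0, 0, 0, 0, 0, 0, -0.3, 0, 0, 0, 0, 0, 0, -0.3, 0, 0, 0, 0, 0, 0, -0.3, 0, 0, 10, 0, 0, 0, -0.3, 0, 0, 20, 0, 0, 0, -0.3, 0, 0, 30, 0, 0, 0, -0.3, 0, 0, 38, 0, 0, 0, -0.3, 0, 0, 38, 0, 0, 0, -0.3, 0, 0, 38, 0, 0, 0, -0.3, 0, 0, 38, 0, 0, 0, -0.3]}}

```text
t: 37.5
tcp_pos: [0.4874, -0.2676, 0.073]
tool_rot: [0.0, 0.679, 0.734, 0.0]
ft_force: [0.7, 0.3, -0.1]
finger_gap: 0.349
finger_force: 0.0
```

```bash
python3 - <<'E'
from h import *
c=pic('wrist','w10.png'); p,r,s=pose(); print(p,s['finger_gap'])
for d in manip.recognise('terminal','wrist'):print(np.round(d['position'],4),round(d['score'],2))
hsv=cv2.cvtColor(c['color'],cv2.COLOR_RGB2HSV); m=cv2.inRange(hsv,(50,150,120),(72,255,255))
for k in cv2.findContours(m,cv2.RETR_EXTERNAL,cv2.CHAIN_APPROX_NONE)[0]:
    if cv2.contourArea(k)>100:
        b=cv2.boxPoints(cv2.minAreaRect(k));W=np.array([px2w(c,*q,.01)[:2] for q in b]);e=np.diff(W,axis=0);print(b.round().tolist(),W.mean(0),np.linalg.norm(e,axis=1),np.degrees(np.arctan2(e[:,1],e[:,0])))
t=cv2.imread('pics/w10.png');cv2.imwrite('pics/w10c.png',cv2.resize(t[180:405,170:470],(800,600),interpolation=cv2.INTER_CUBIC))
go(.487,-.2705,.003,94.5)
E
```

```text
[ 0.48739435 -0.26753251  0.07300736] 0.34933235852725836
[ 0.489  -0.2661  0.0107] 0.65
[[314.0, 275.0], [314.0, 239.0], [326.0, 239.0], [326.0, 275.0]] [ 0.4856566  -0.26751723] [0.02448276 0.00767741 0.02448133] [ 94.05375416   4.45985409 -85.40508338]
t 37.6 yaw 94.5 shift [-2.9 -0.6 69.9] rot [ 0.  0. -0.]
```

>>> {"api": "arm_command", "payload": {"commands": [-2, -1, 15, 0, 0, 0, -0.3, -2, -1, 30, 0, 0, 0, -0.3, -2, -1, 42, 0, 0, 0, -0.3, -2, -1, 52, 0, 0, 0, -0.3, -2, -1, 59, 0, 0, 0, -0.3, -2, -1, 64, 0, 0, 0, -0.3, -2, -1, 67, 0, 0, 0, -0.3, -2, -1, 69, 0, 0, 0, -0.3, -2, -1, 70, 0, 0, 0, -0.3, -2, -1, 70, 0, 0, 0, -0.3]}}

```text
t: 38.85
tcp_pos: [0.4864, -0.2695, 0.0027]
tool_rot: [0.0, 0.679, 0.734, 0.0]
ft_force: [-0.1, -0.0, -0.3]
finger_gap: 0.346
finger_force: 0.0
```

>>> {"api": "arm_command", "payload": {"commands": [0, 0, 0, 0, 0, 0, -0.6, 0, 0, 0, 0, 0, 0, -0.6, 0, 0, 0, 0, 0, 0, -0.8, 0, 0, 0, 0, 0, 0, -1, 0, 0, 0, 0, 0, 0, -1, 0, 0, 0, 0, 0, 0, -1, 0, 0, 0, 0, 0, 0, -1, 0, 0, 0, 0, 0, 0, -1, 0, 0, 0, 0, 0, 0, -1, 0, 0, 0, 0, 0, 0, -1], "squeeze": 25}}

```text
t: 40.1
tcp_pos: [0.4864, -0.2695, 0.0027]
tool_rot: [0.0, 0.679, 0.734, -0.0]
ft_force: [-0.9, 0.3, 3.6]
finger_gap: 0.088
finger_force: 26.1
```

>>> {"api": "arm_command", "payload": {"commands": [0, 0, -15, 0, 0, 0, -1, 0, 0, -70, 0, 0, 0, -1, 10, 0, -130, 0, 0, 0, -1, 65, -3, -175, 0, 0, 0, -1, 125, -5, -190, 0, 0, 0, -1, 185, -8, -190, 0, 0, 0, -1, 245, -11, -190, 0, 0, 0, -1, 305, -13, -190, 0, 0, 0, -1, 365, -16, -190, 0, 0, 0, -1, 425, -18, -190, 0, 0, 0, -1]}}

```text
t: 41.35
tcp_pos: [0.4346, 0.1547, 0.1935]
tool_rot: [0.0, 0.679, 0.734, 0.001]
ft_force: [0.4, -0.1, 0.5]
finger_gap: 0.087
finger_force: 25.8
```

>>> {"api": "arm_command", "payload": {"commands": [60, -3, 0, 0, 0, 0, -1, 120, -5, 0, 0, 0, 0, -1, 180, -8, 0, 0, 0, 0, -1, 235, -10, 20, 0, 0, 0, -1, 248, -11, 60, 0, 0, 0, -1, 248, -11, 90, 0, 0, 0, -1, 248, -11, 100, 0, 0, 0, -1, 248, -11, 100, 0, 0, 0, -1, 248, -11, 100, 0, 0, 0, -1, 248, -11, 100, 0, 0, 0, -1]}}

```text
t: 42.6
tcp_pos: [0.4056, 0.3995, 0.094]
tool_rot: [0.0, 0.679, 0.734, 0.001]
ft_force: [-0.4, 0.0, 0.1]
finger_gap: 0.089
finger_force: 25.8
```

```bash
python3 - <<'E'
from h import *
c=pic('wrist','w11.png'); p,r,s=pose(); print(p,s['finger_gap'],s['finger_force'])
for n in ('terminal','tray_terminal'):
  for d in manip.recognise(n,'wrist'):print(n,np.round(d['position'],4),round(d['score'],2))
go(.405,.399,.0105)
E
```

```text
[0.405542   0.3994721  0.09374023] 0.0914336998593406 25.807495415210724
terminal [0.4082 0.4026 0.0989] 0.7
tray_terminal [0.4284 0.4129 0.0051] 0.82
t 42.75 yaw 94.5 shift [-0.4 -0.3 82.6] rot [0 0 0]
```

>>> {"api": "arm_command", "payload": {"commands": [0, 0, 25, 0, 0, 0, -1, 0, 0, 50, 0, 0, 0, -1, 0, 0, 68, 0, 0, 0, -1, 0, 0, 78, 0, 0, 0, -1, 0, 0, 81, 0, 0, 0, -1, 0, 0, 83, 0, 0, 0, -1, 0, 0, 83, 0, 0, 0, -1, 0, 0, 83, 0, 0, 0, -0.5, 0, 0, 83, 0, 0, 0, -0.5, 0, 0, 83, 0, 0, 0, -0.5]}}

```text
t: 44.0
tcp_pos: [0.4051, 0.3993, 0.0096]
tool_rot: [0.0, 0.679, 0.734, 0.0]
ft_force: [0.2, -0.9, 0.3]
finger_gap: 0.251
finger_force: 0.0
```

>>> {"api": "arm_command", "payload": {"commands": [0, 0, 0, 0, 0, 0, -0.5, 0, 0, -10, 0, 0, 0, -0.5, 0, 0, -50, 0, 0, 0, -0.5, 0, 0, -100, 0, 0, 0, -0.5, 0, 0, -150, 0, 0, 0, -0.5, -50, 0, -190, 0, 0, 0, -0.5, -110, 0, -200, 0, 0, 0, -0.5, -170, 0, -200, 0, 0, 0, -0.5, -230, 0, -200, 0, 0, 0, -0.5, -230, 0, -200, 0, 0, 0, -0.5]}}

```text
t: 45.25
tcp_pos: [0.4234, 0.1669, 0.2107]
tool_rot: [0.001, 0.681, 0.732, 0.001]
ft_force: [-0.6, 0.3, -0.6]
finger_gap: 0.255
finger_force: 0.0
```

```bash
python3 - <<'E'
from h import *
p,r,s=pose(); print(p,s['finger_gap'],s['t'])
t=pic('top','end.png')
a=cv2.imread('pics/end.png')
x=cv2.resize(a[155:305,135:335],(400,300),interpolation=cv2.INTER_CUBIC); y=cv2.resize(a[155:305,330:530],(400,300),interpolation=cv2.INTER_CUBIC)
pic('wrist','endw.png'); w=cv2.imread('pics/endw.png')
cv2.imwrite('pics/endc.png',np.vstack([np.hstack([x,y]),np.hstack([cv2.resize(w,(400,300)),cv2.resize(cv2.imread('pics/end.png'),(400,300))])]))
for n in ('transformer','module_cream','module_blue','terminal','tape_roll','tweezers','bottle','bobbin'):
  for cam in('top','wrist'):
    print(n,cam,[(np.round(d['position'],3),round(d['score'],2)) for d in manip.recognise(n,cam)[:3]])
E
```

```text
[0.42337647 0.16688102 0.21066203] 0.25472975935627123 45.25
transformer top [(array([ 0.393, -0.321,  0.026]), 0.74), (array([ 0.584, -0.306,  0.026]), 0.53)]
transformer wrist [(array([0.394, 0.258, 0.03 ]), 0.71)]
module_cream top [(array([0.574, 0.306, 0.032]), 0.61), (array([0.626, 0.064, 0.091]), 0.56), (array([0.424, 0.412, 0.004]), 0.47)]
module_cream wrist [(array([0.576, 0.305, 0.033]), 0.79)]
module_blue top [(array([0.624, 0.307, 0.026]), 0.58)]
module_blue wrist [(array([0.621, 0.308, 0.026]), 0.97)]
terminal top [(array([0.688, 0.311, 0.027]), 0.22)]
terminal wrist []
tape_roll top [(array([ 0.576, -0.144,  0.02 ]), 0.55), (array([0.689, 0.314, 0.028]), 0.45)]
tape_roll wrist [(array([0.441, 0.35 , 0.009]), 0.2)]
tweezers top [(array([ 0.553, -0.37 ,  0.006]), 0.64)]
tweezers wrist [(array([0.422, 0.277, 0.012]), 0.73)]
bottle top [(array([ 0.675, -0.253,  0.11 ]), 0.66)]
bottle wrist []
bobbin top [(array([0.623, 0.064, 0.089]), 0.97)]
bobbin wrist [(array([0.625, 0.083, 0.092]), 0.67), (array([0.577, 0.306, 0.03 ]), 0.5)]
```

View pics/endc.png

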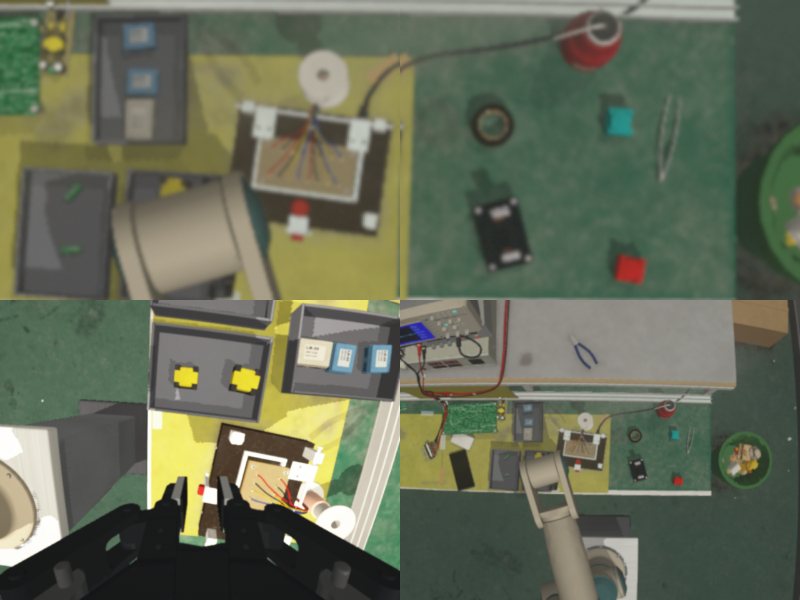

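The final picture shows two modules and a sample in the rear tray (upper left panel, at (138,120), (142,80) and (138,35)), two terminals in the left tray at (72,190) and (72,250), and two transformers in the middle tray (wrist panel, at (185,377) and (245,378)). The holder is empty and the bystanders haven't moved.

```bash
python3 -c "
from station import manip
print(manip.sign_off())"
```

```text
the job is handed in; nothing more can be done
None
```

All four parts are in the trays of their kind, the bystanders show no movement in the final picture, and the job was handed in at about 45 s; the first two tries at the transformer closed above it, without disturbing it.

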